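# Close each bead jar with its own keyed lid

### The job

Close the two bead jars, each with the lid of its own colour: blue on blue, yellow on yellow. The lids are keyed, so turn each one under light pressure until its lugs drop into the notches and it lies fully down, flush on the rim. Leave the spare red lid and the other things on the table where they are.

Things in the scene. Friction and masses are not known exactly. Their poses are not given: they have to be found in the camera images.
- lid_blue_mid (a point): centre of the blue lid, half-way up its 50 mm; loose, about 90 g, handle up. From its foot: grey plug, diameter 52 mm (foot bevelled 4.5 mm), 14 mm deep; flange, diameter 85 mm, from 14 to 20 mm, its underside 11 mm below this point; bar handle from 20 to 50 mm. Under the flange 4 lugs at radius 31 to 36.5 mm, 10 mm wide, 6 mm deep, at the lid's +x, +y, -x, -y
- lid_yellow_mid (a point): centre of the yellow lid, half-way up its 50 mm; loose, about 90 g, handle up. From its foot: grey plug, diameter 52 mm (foot bevelled 4.5 mm), 14 mm deep; flange, diameter 85 mm, from 14 to 20 mm, its underside 11 mm below this point; bar handle from 20 to 50 mm. Under the flange 4 lugs at radius 31 to 36.5 mm, 10 mm wide, 6 mm deep, at the lid's +x, +y, -x, -y
- lid_blue_handle (a point): middle of the blue lid's upright bar handle, 35 mm above the plug's foot and 10 mm above the lid's centre point; the bar is 48 mm long along x, 12 mm wide along y, 30 mm tall; z is up, along the lid's axis
- lid_yellow_handle (a point): middle of the yellow lid's upright bar handle, 35 mm above the plug's foot and 10 mm above the lid's centre point; the bar is 48 mm long along x, 12 mm wide along y, 30 mm tall; z is up, along the lid's axis
- jar_blue_rim (a point): centre of the blue jar's mouth at the rim, 60 mm above the table. Jar diameter 85 mm. A black collar in the mouth, flush with the rim: bore diameter 56 mm (2 mm of play round the plug), 4 notches 16 mm wide, 90 degrees apart, for the lugs, at an unknown angle (this yaw says nothing of it). Home: flange on the rim, the lid's centre 11 mm above this point
- jar_yellow_rim (a point): centre of the yellow jar's mouth at the rim, 60 mm above the table. Jar diameter 85 mm. A black collar in the mouth, flush with the rim: bore diameter 56 mm (2 mm of play round the plug), 4 notches 16 mm wide, 90 degrees apart, for the lugs, at an unknown angle (this yaw says nothing of it). Home: flange on the rim, the lid's centre 11 mm above this point
- jar_blue_foot (a point): centre of the underside of the blue jar's black foot, diameter 102 mm, on the table; weighted, it neither moves nor turns. With its lugs on top of the collar the lid stands 6 mm too high; pressed lightly and turned, at most 90 degrees either way, it drops when lugs and notches meet within about 5 degrees
- jar_yellow_foot (a point): centre of the underside of the yellow jar's black foot, diameter 102 mm, on the table; weighted, it neither moves nor turns. With its lugs on top of the collar the lid stands 6 mm too high; pressed lightly and turned, at most 90 degrees either way, it drops when lugs and notches meet within about 5 degrees
- lid_red_mid (a point): centre of the red lid, of the same shape and size as the blue one; a spare without a jar, to be left alone
- eraser: blue and white eraser lying on the table, 22x55x12 mm, loose; origin at the centre of its underside; a bystander
- tape_mint: mint green roll of tape lying flat, 50x56x12 mm, loose; origin at its underside; a bystander
- ink_bottle: dark blue ink bottle with black cap, 46x46x57 mm, loose; origin at the centre of its underside; a bystander
Mind the look-alikes: they are no part of the job. What is shaped like the part that bears lid_blue_mid but turquoise is not meant.

How it is judged:
At the end, for the whole second after the job is handed in: The blue lid is on the blue jar and the yellow lid on the yellow jar, each centred within 5 mm, level within 0.05 rad and fully home: its flange within 2.5 mm above (3 mm below) the rim, which only lugs in their notches allow (horizontal distance between lid_blue_mid and jar_blue_rim below 0.005 m and z of lid_blue_mid in the frame of jar_blue_rim between 0.008 and 0.0135 m and angle between each of lid_blue_mid, lid_yellow_mid's own z axis and vertical below 0.05 rad and horizontal distance between lid_yellow_mid and jar_yellow_rim below 0.005 m and z of lid_yellow_mid in the frame of jar_yellow_rim between 0.008 and 0.0135 m); the robot touches nothing.
It fails at once if the spare red lid is moved more than 30 mm (distance of lid_red_mid from where it was at the start of the episode above 0.03 m).
It fails at once if the eraser is moved more than 30 mm (distance of eraser from where it was at the start of the episode above 0.03 m).
It fails at once if the mint tape roll is moved more than 30 mm (distance of tape_mint from where it was at the start of the episode above 0.03 m).
It fails at once if the ink bottle is moved more than 30 mm (distance of ink_bottle from where it was at the start of the episode above 0.03 m).
It also fails if it takes over 72 s, if anything falls off the work surface, if the arm or the gripper's body presses on something with over 40 N, if the wrist force passes 120 N, or if a joint passes its speed limit or range.

### The arm

A 7-joint arm with a two-finger parallel gripper is mounted at the origin on the work surface; the furniture and walls round the work are solid. World frame = base frame: x ahead of the robot, y to its left, z up, the work surface at z = 0. Lengths are in m, angles in rad, forces in N, time in s.
With the tool pointing down it reaches from about 0.4 to 0.9 m from the base axis. Payload 5.5 kg.
Tool frame: the origin (TCP) lies at the very end of the fingers, on their centre line; the grasp point (between the pads) lies 19 mm behind it; z points along the fingers, y is the line along which they close (so a half turn about z gives the same grasp; the last joint's range is limited). The gripper opens to 92 mm and grips with 3 to 60 N. Pads are 19 mm wide; open, the fingers measure 130 mm over their backs; the gripper's body (75 mm by 190 mm) begins 47 mm behind the grasp point.
Start: joints at [1.6, 0.501, -0.427, 1.55, 0.221, 1.138, -0.21], TCP at [0.151, -0.632, 0.227] pointing down, gripper open.
Joint ranges: [-2.88, 2.88], [-0.31, 2.03], [-1.54, 1.56], [0.2, 2.42], [-1.41, 4.55], [0.19, 2.02], [-2.57, 2.57]. Speed limits (rad/s): [2.57, 2.57, 3.14, 3.14, 3.14, 3.14, 3.14].

### API

Orientations are given as a unit quaternion [x, y, z, w].
In Python, from plant import status, imaging, ticket, models gives the robot as it stands. The module is installed in compiled form; this text tells all that it offers.
- The arm moves only by the tool jog_arm, never from a script. Its argument "motion" is a list of rows, each a list of 6 numbers: the shift along the tool's x, y, z in m, then the turn, a rotation vector about the tool's x, y, z in rad. In form: [[x, y, z, ax, ay, az], ...]. A call has 1 to 8 rows; each row is the pose to reach, as a shift and turn from the pose commanded when the call began, along the tool's axes at that moment; what a row does not reach only later rows make up. A row lasts 1/8 s, in which the tool goes at most 62.5 mm and 10.7 degrees, less where a joint would pass 70% of its speed; a pose out of reach is approached as far as the arm can. A call with a gripper value outside its range is refused whole. "hand" is the opening in per cent of the stroke, from 0 (shut) to 100 (fully open), set as the call begins (left out, the last holds). The fingers move at their own pace and stop on an object; the grip force is fixed at half the most. Time passes only in rows, so rows that repeat a pose let the fingers close. It gives the time, the measured TCP pose, the force, the opening and the grip force at its end, in the units of the state.
- status.get_state(): the state, without advancing time (a new reading comes with each control period).
- imaging.read_camera(name): name is "scene" or "top"; returns a dict with "image" (384x512x3 uint8, blue, green, red), "fovy" (degrees; the focal length in pixels is half the picture's height over the tangent of half this angle, whatever the lens; pixels are square), "cx", "cy" (the principal point, pixels), "R" (3x3) and "t" (3): a world point X has camera coordinates R X + t. Camera axes: x right, y down, z forward; pixel columns grow to the right and rows downward; lengths in m; the calibration is good to about 2 mm. A picture is of the moment at which its call begins. There is no depth.
- ticket.hand_in(): hands the job in; it is judged then, once.
Trained networks look in a picture, given as the dict that the camera call returned (one of the last four; its "shot" number tells which), for a name from the list of things; names that differ only in an ending like _2 or _b are one class to them, and where a whole thing is asked for, a point or a joint stands for the part that bears it (a point fixed in the world has none). Each returns a list of dicts, best first, with "confidence" (0 to 1); they miss things now and then, are a little off and sometimes report something else, mostly with a low value. They report only what shows in the picture. A call takes as long as a camera call. They do not tell look-alikes from the thing itself.
- models.spot_in(target, picture): "point" ([x, y, z] in m, in the coordinates of the camera as it stood for that picture, good to about 4 mm: the middle of the surface that is visible of it).
- models.regions_of(target, picture): "mask" (384x512 bool, what is visible of it).
- models.spot_point(target, picture): "point" ([x, y, z] in m, in the coordinates of the camera as it stood for that picture, good to about 4 mm: a listed point, or the origin of a listed thing).
The state is a dict: "clock": time; "joints": joint angles; "joint_vel": joint speeds; "tau": joint torques, N m; "tool_pos": TCP position; "eef_rot": TCP orientation; "contact_force": force on the tool from outside, world axes, zero at the start; "torque": the same for the moment, N m; "gripper_width": finger opening in m; "grip_force": force on a finger pad.
Only numpy, scipy, OpenCV 4.12 (cv2) and the standard library are available. Lean on these libraries where they do the work, as an engineer would, in place of code of your own. Each camera call takes 0.05 s, during which the arm holds its last target. There are 200 camera calls.

## Working session

There is one attempt and no reset: what is moved stays moved. The work goes in short steps, Python scripts to look and compute and a tool call to move; the robot and the scene stay as the last step left them, time stands still between calls to the robot, and variables do not carry over. Pictures are saved under pics/ and viewed, at most 10 in all, crops included, and the job is handed in when it is done.

Besides the shell and the picture viewer there is one more tool, called after "Request:" as name(argument=value, ...), one argument or row to a line, values as JSON. jog_arm: Moves the arm, as the interface text tells. Its arguments: {"type":"object","properties":{"motion":{"type":"array"},"hand":{"type":"number"}},"required":["motion"]}

```bash
mkdir -p pics; cat > h.py <<'E'
import numpy as np, cv2
from plant import status, imaging, ticket, models
def w(p,pic): return np.array(pic["R"]).T@(np.array(p)-np.array(pic["t"]))
def px(X,pic):
    c=np.array(pic["R"])@np.array(X)+np.array(pic["t"]); f=192/np.tan(np.radians(pic["fovy"])/2)
    return np.round([pic["cx"]+f*c[0]/c[2],pic["cy"]+f*c[1]/c[2]],1)
def ray(u,v,z,pic):
    f=192/np.tan(np.radians(pic["fovy"])/2);R=np.array(pic["R"]);t=np.array(pic["t"])
    d=R.T@np.array([(u-pic["cx"])/f,(v-pic["cy"])/f,1]);o=-R.T@t
    return o+d*(z-o[2])/d[2]
E
python3 - <<'E'
from h import *
s=status.get_state();print({k:np.round(v,3).tolist() for k,v in s.items()})
for n in("top","scene"):
    p=imaging.read_camera(n);cv2.imwrite(f"pics/{n}0.png",p["image"]);print(n,p["fovy"],np.round(-np.array(p["R"]).T@p["t"],3))
    for k in("lid_blue_mid","lid_yellow_mid","lid_blue_handle","lid_yellow_handle","jar_blue_rim","jar_yellow_rim","lid_red_mid","eraser","tape_mint","ink_bottle"):
        print(k,[(np.round(w(d["point"],p),3).tolist(),px(w(d["point"],p),p).tolist(),round(d["confidence"],2)) for d in models.spot_point(k,p)])
E
```

```text
{'clock': 0.0, 'joints': [1.6, 0.502, -0.427, 1.551, 0.221, 1.138, -0.21], 'joint_vel': [-0.001, -0.001, 0.001, 0.001, -0.001, 0.001, -0.001], 'tau': [-0.0, -56.659, -5.816, -27.911, -0.069, 0.031, 0.0], 'tool_pos': [0.15, -0.632, 0.226], 'eef_rot': [0.993, 0.117, -0.0, -0.001], 'contact_force': [0.57, 0.682, -0.533], 'torque': [0.02, -0.007, 0.044], 'grip_force': 0.0, 'gripper_width': 0.092}
top 53.099107376942676 [ 0.371 -0.08   0.983]
lid_blue_mid [([0.33, 0.102, 0.025], [179.7, 260.0], 0.88), ([0.432, 0.205, 0.027], [138.7, 219.1], 0.82)]
lid_yellow_mid [([0.441, -0.008, 0.023], [224.1, 214.2], 0.73)]
lid_blue_handle [([0.333, 0.104, 0.034], [178.5, 258.7], 0.77), ([0.431, 0.207, 0.032], [137.2, 219.4], 0.69), ([0.429, 0.207, 0.025], [138.1, 220.2], 0.58)]
lid_yellow_handle [([0.438, -0.009, 0.035], [224.2, 215.1], 0.64)]
jar_blue_rim [([0.625, 0.055, 0.056], [197.3, 139.6], 0.78)]
jar_yellow_rim [([0.636, -0.212, 0.059], [305.0, 133.1], 0.96)]
lid_red_mid [([0.439, -0.203, 0.025], [302.4, 213.4], 0.57), ([0.43, 0.205, 0.031], [138.0, 219.7], 0.48)]
eraser [([0.433, -0.104, -0.0]
[... 283 characters left out ...]
0.5], 0.76), ([0.433, 0.207, 0.029], [236.8, 276.8], 0.71)]
lid_yellow_mid [([0.432, -0.015, 0.027], [271.1, 221.9], 0.78), ([0.627, 0.051, 0.062], [203.2, 208.4], 0.33)]
lid_blue_handle [([0.435, 0.206, 0.035], [236.0, 274.8], 0.8), ([0.33, 0.1, 0.035], [288.4, 259.1], 0.77)]
lid_yellow_handle [([0.444, 0.115, 0.002], [248.6, 256.8], 0.44)]
jar_blue_rim [([0.628, 0.052, 0.06], [202.9, 209.2], 0.91)]
jar_yellow_rim [([0.632, -0.213, 0.06], [241.8, 160.0], 0.85)]
lid_red_mid [([0.44, -0.207, 0.023], [292.0, 184.3], 0.91)]
eraser [([0.43, -0.108, 0.004], [283.3, 207.9], 0.46)]
tape_mint [([0.442, 0.117, 0.002], [249.1, 257.4], 0.76)]
ink_bottle [([0.571, -0.347, -0.001], [273.0, 157.3], 0.68)]
```

Blue candidates in the top view: lids at (180,260) and (138,219), one of them turquoise. Also there are the yellow lid (224,214), the red lid (302,213), and the dark blue ink bottle (352,164).

```bash
python3 - <<'E'
import cv2
i=cv2.imread("pics/top0.png")[90:300,100:370];cv2.imwrite("pics/c0.png",cv2.resize(i,None,fx=2.85,fy=2.85,interpolation=2))
j=cv2.imread("pics/top0.png").astype(float)
for n,(u,v) in dict(a=(180,260),b=(138,219)).items():
    p=j[v-25:v+25,u-25:u+25].reshape(-1,3);p=p[p.max(1)-p.min(1)>70];print(n,len(p),p.mean(0) if len(p) else 0)
E
```

```text
a 645 [138.59844961 138.85426357  60.62945736]
b 762 [150.27559055  87.24671916  50.27821522]
```

View pics/c0.png

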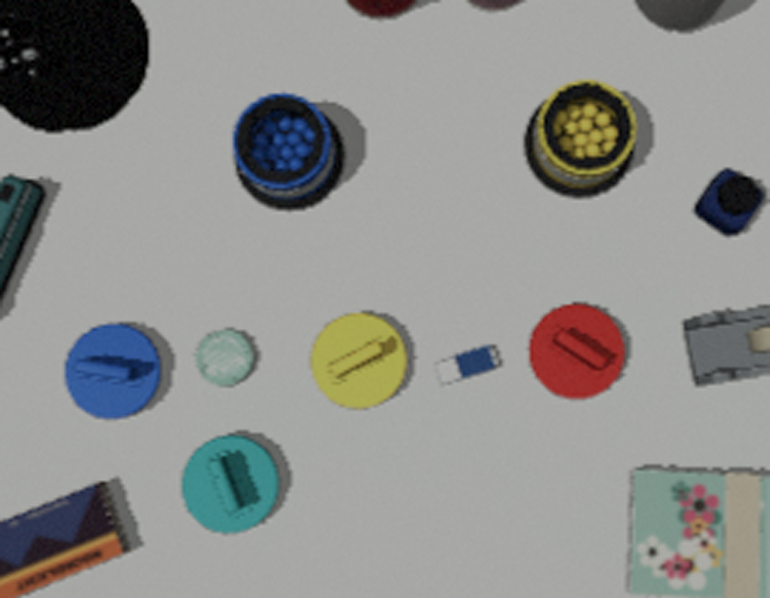

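Blue is the lid at (138,219); (180,260) is the turquoise look-alike. I'll measure the lid centres, handle yaw and rims precisely on rectified images.

```bash
cat >> h.py <<'E'
def rect(pic,c,z,half=0.06,n=380):
    # metric top-down picture of plane z about c: columns -> -y, rows -> -x
    g=np.linspace(half,-half,n); Y,X=np.meshgrid(c[1]+g,c[0]+g)
    P=np.stack([X,Y,np.full_like(X,z)],-1)@np.array(pic["R"]).T+np.array(pic["t"])
    f=192/np.tan(np.radians(pic["fovy"])/2)
    m=(P[...,:2]/P[...,2:]*f+[pic["cx"],pic["cy"]]).astype(np.float32)
    return cv2.remap(pic["image"],m[...,0],m[...,1],cv2.INTER_CUBIC)
HUE=dict(blue=(100,130),yellow=(20,35),red=(0,10))
def circ(pic,c,z,col,half=0.06,n=380):
    im=rect(pic,c,z,half,n);h=cv2.cvtColor(im,cv2.COLOR_BGR2HSV)
    m=cv2.inRange(h,(HUE[col][0],90,40),(HUE[col][1],255,255))
    m=cv2.morphologyEx(m,cv2.MORPH_OPEN,np.ones((5,5)))
    k=max(cv2.findContours(m,cv2.RETR_EXTERNAL,2)[0],key=cv2.contourArea)
    (u,v),a,_=cv2.fitEllipse(cv2.convexHull(k)); s=2*half/(n-1)
    return np.round([c[0]+half-v*s,c[1]+half-u*s,a[0]*s,a[1]*s],4),im
E
python3 - <<'E'
from h import *
T=imaging.read_camera("top");S=imaging.read_camera("scene");rows=[]
for n,P in(("top",T),("scene",S)):
    r=[]
    for col,c,z in(("blue",(.432,.206),.02),("yellow",(.438,-.01),.02),("blue",(.626,.054),.06),("yellow",(.634,-.212),.06)):
        q,im=circ(P,c,z,col);print(n,col,z,q)
        r.append(cv2.resize(rect(P,c,.05 if z<.05 else .06,.05),(200,200)) if 0 else rect(P,c,.05 if z<.05 else .06,.05,200))
    rows.append(np.hstack(r))
cv2.imwrite("pics/rect.png",np.vstack(rows))
E
```

```text
top blue 0.02 [0.4309 0.2057 0.0836 0.0844]
top yellow 0.02 [ 0.4366 -0.0111  0.0837  0.0839]
top blue 0.06 [0.6242 0.0514 0.0865 0.087 ]
top yellow 0.06 [ 0.631  -0.2126  0.0867  0.0878]
scene blue 0.02 [0.4288 0.2082 0.0829 0.0857]
scene yellow 0.02 [ 0.4354 -0.0112  0.0831  0.0988]
scene blue 0.06 [0.6203 0.0586 0.0842 0.097 ]
scene yellow 0.06 [ 0.627  -0.2045  0.0866  0.1054]
```

View pics/rect.png

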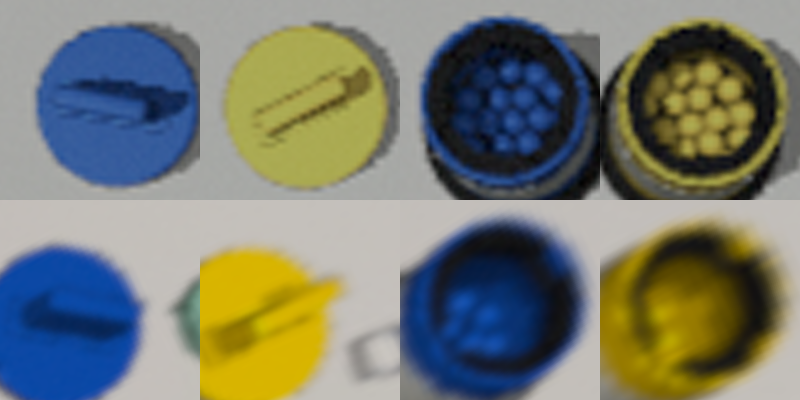

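View scene.

View pics/scene0.png

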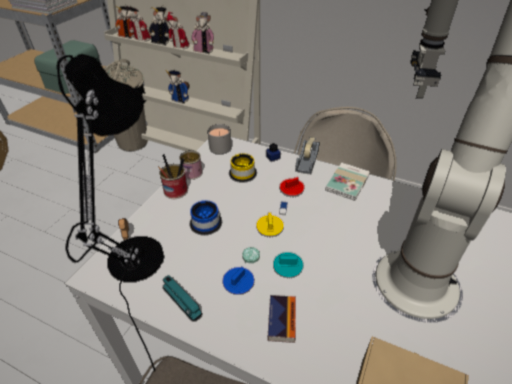

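```bash
cat >> h.py <<'E'
from scipy.spatial.transform import Rotation as Ro
def go(pos,yaw):
    s=status.get_state();R=Ro.from_quat(s["eef_rot"])
    G=Ro.from_euler("z",yaw,degrees=True)*Ro.from_euler("x",180,degrees=True)
    d=R.inv().apply(np.array(pos)-s["tool_pos"]);a=(R.inv()*G).as_rotvec()
    x=R.as_matrix()[:,0]
    print("now",np.round(s["tool_pos"],4),"yaw",round(np.degrees(np.arctan2(x[1],x[0])),1),"F",np.round(s["contact_force"],1),"w",round(s["gripper_width"],4),"j",np.round(s["joints"],2),"t",s["clock"],"\n -> ",np.round(d,4).tolist(),np.round(a,3).tolist())
E
python3 - <<'E'
from h import *
go((.42,-.33,.2),50);go((.431,.2055,.15),82)
E
```

```text
now [ 0.1506 -0.6323  0.2267] yaw 13.4 F [ 0.1 -0.2  0.4] w 0.0917 j [ 1.6   0.5  -0.43  1.55  0.22  1.14 -0.21] t 1.2 
 ->  [0.3321, -0.2316, 0.0267] [0.0, -0.0, -0.639]
now [ 0.1506 -0.6323  0.2267] yaw 13.4 F [ 0.1 -0.2  0.4] w 0.0917 j [ 1.6   0.5  -0.43  1.55  0.22  1.14 -0.21] t 1.2 
 ->  [0.4669, -0.75, 0.0767] [0.0, -0.0, -1.197]
```

Scene view: blue jar (205,213), yellow jar (243,165), blue lid (238,279), turquoise (288,264), and the lamp clear of the path at (135,258). Yellow goes first: bar yaw ≈ 116°, blue ≈ 82°.

Request:
jog_arm(
  motion=[
    [0.055,-0.039,0,0,0,-0.1],
    [0.11,-0.077,0,0,0,-0.2],
    [0.166,-0.116,0,0,0,-0.32],
    [0.221,-0.154,0,0,0,-0.43],
    [0.277,-0.193,0,0,0,-0.54],
    [0.332,-0.232,0,0,0,-0.639],
    [0.332,-0.232,0,0,0,-0.639],
    [0.332,-0.232,0,0,0,-0.639],
  ],
  hand=60,
)

```text
clock: 2.2
tool_pos: [0.4221, -0.3269, 0.2272]
eef_rot: [0.905, 0.425, 0.001, 0.0]
contact_force: [-1.0, -0.1, 0.1]
gripper_width: 0.055
grip_force: 0.0
```

```bash
python3 - <<'E'
from h import *
go((.4366,-.011,.12),116);go((.4366,-.011,.12),-64)
E
```

```text
now [ 0.4221 -0.3269  0.2272] yaw 50.3 F [-1.  -0.1  0.1] w 0.055 j [ 1.2   0.34 -0.72  1.84  0.25  1.06 -0.31] t 2.2 
 ->  [0.2523, -0.1905, 0.1073] [0.001, -0.0, -1.146]
now [ 0.4221 -0.3269  0.2272] yaw 50.3 F [-1.  -0.1  0.1] w 0.055 j [ 1.2   0.34 -0.72  1.84  0.25  1.06 -0.31] t 2.2 
 ->  [0.2523, -0.1905, 0.1073] [-0.0, -0.002, 1.996]
```

Request:
jog_arm(
  motion=[
    [0.042,-0.032,0.01,0,0,-0.164],
    [0.084,-0.064,0.02,0,0,-0.328],
    [0.126,-0.095,0.03,0,0,-0.492],
    [0.168,-0.127,0.05,0,0,-0.656],
    [0.21,-0.159,0.07,0,0,-0.82],
    [0.252,-0.19,0.09,0,0,-0.984],
    [0.252,-0.19,0.107,0,0,-1.146],
    [0.252,-0.19,0.107,0,0,-1.146],
  ],
)

```text
clock: 3.2
tool_pos: [0.4352, -0.0152, 0.1188]
eef_rot: [0.533, 0.846, -0.001, -0.001]
contact_force: [0.0, -0.7, 1.3]
gripper_width: 0.0552
grip_force: 0.0
```

```bash
python3 - <<'E'
from h import *
go((.4366,-.011,.023),116)
p=imaging.read_camera("top");cv2.imwrite("pics/t1.png",cv2.resize(p["image"][150:280,150:320],None,fx=4,fy=4,interpolation=2))
E
```

```text
now [ 0.4352 -0.0152  0.1188] yaw 115.6 F [ 0.  -0.7  1.3] w 0.0552 j [ 0.83  0.42 -1.    2.15  0.49  0.82 -0.03] t 3.2 
 ->  [0.003, 0.0033, 0.0958] [-0.002, -0.002, -0.007]
```

View pics/t1.png

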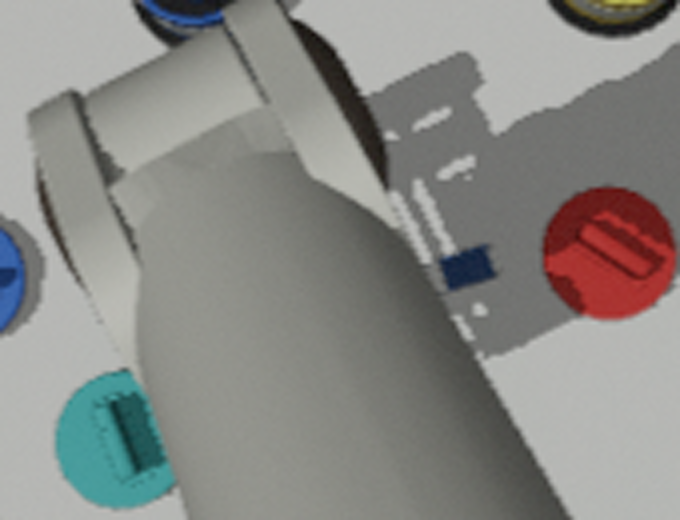

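Request:
jog_arm(
  motion=[
    [0,0,0.04,0,0,0],
    [0,0,0.075,0,0,0],
    [0,0,0.094,0,0,0],
    [0,0,0.094,0,0,0],
  ],
)

```text
clock: 3.75
tool_pos: [0.4359, -0.016, 0.0254]
eef_rot: [0.534, 0.845, -0.001, -0.0]
contact_force: [-1.1, -0.5, 0.5]
gripper_width: 0.0553
grip_force: 0.0
```

Request:
jog_arm(
  motion=[
    [0,0,0,0,0,0],
    [0,0,0,0,0,0],
    [0,0,0,0,0,0],
    [0,0,0,0,0,0],
    [0,0,0,0,0,0],
  ],
  hand=0,
)

```text
clock: 4.38
tool_pos: [0.4365, -0.0145, 0.0259]
eef_rot: [0.532, 0.847, 0.0, 0.0]
contact_force: [-0.6, -0.3, 3.0]
gripper_width: 0.0121
grip_force: 30.0
```

```bash
python3 - <<'E'
from h import *
go((.4366,-.011,.023),116)
p=imaging.read_camera("scene");cv2.imwrite("pics/s1.png",cv2.resize(p["image"][140:320,150:350],None,fx=3,fy=3,interpolation=2))
E
```

```text
now [ 0.4365 -0.0145  0.0259] yaw 115.7 F [-0.6 -0.3  3. ] w 0.0121 j [ 0.65  0.58 -0.81  2.19  0.72  0.65 -0.22] t 4.375 
 ->  [0.0031, 0.0017, 0.0029] [0.0, 0.0, -0.006]
```

View pics/s1.png

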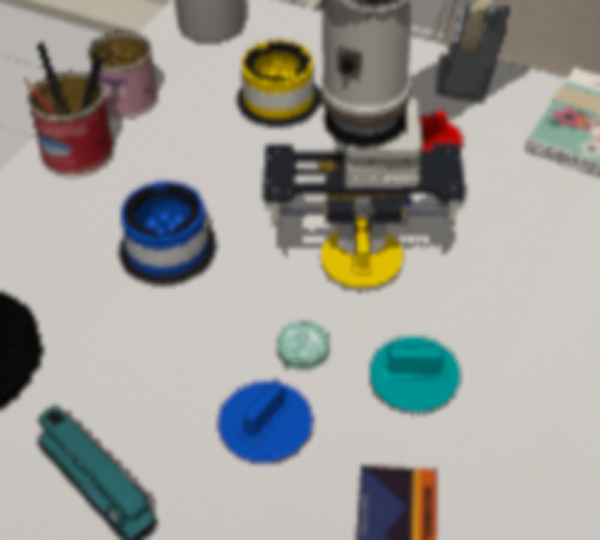

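Yellow grasped (width 12.1 mm, bar visible between the pads at crop (362,235)). Now lift and carry.

Request:
jog_arm(
  motion=[
    [0,0,-0.03,0,0,0],
    [0,0,-0.07,0,0,0],
    [0,0,-0.11,0,0,0],
    [0,0,-0.11,0,0,0],
  ],
)

```text
clock: 4.92
tool_pos: [0.4382, -0.0147, 0.1378]
eef_rot: [0.533, 0.846, 0.001, 0.002]
contact_force: [-1.2, -0.3, -1.3]
gripper_width: 0.0118
grip_force: 30.0
```

```bash
python3 - <<'E'
from h import *
go((.6343,-.2163,.125),116)
E
```

```text
now [ 0.4382 -0.0147  0.1378] yaw 115.6 F [-1.2 -0.3 -1.3] w 0.0118 j [ 0.86  0.39 -1.04  2.13  0.45  0.85 -0.  ] t 4.925 
 ->  [-0.2666, 0.0895, 0.0141] [0.004, 0.003, -0.006]
```

Request:
jog_arm(
  motion=[
    [-0.045,0.015,0,0,0,0],
    [-0.09,0.03,0,0,0,0],
    [-0.135,0.045,0,0,0,0],
    [-0.18,0.06,0,0,0,0],
    [-0.22,0.075,0.005,0,0,0],
    [-0.25,0.084,0.01,0,0,0],
    [-0.267,0.09,0.014,0,0,0],
    [-0.267,0.09,0.014,0,0,0],
  ],
)

```text
clock: 5.92
tool_pos: [0.6321, -0.217, 0.119]
eef_rot: [0.533, 0.846, -0.001, -0.001]
contact_force: [-0.3, 0.2, -1.3]
gripper_width: 0.0117
grip_force: 30.0
```

```bash
python3 - <<'E'
from h import *
for i in range(2):
    for n in("scene","top"):
        p=imaging.read_camera(n)
        for k in("lid_yellow_mid","lid_yellow_handle","jar_yellow_rim","jar_yellow_foot"):
            print(n,k,[(np.round(w(d["point"],p),4).tolist(),round(d["confidence"],2)) for d in models.spot_point(k,p)])
        if i==0: cv2.imwrite(f"pics/h_{n}.png",p["image"])
go((.6343,-.2163,.09),116)
a=cv2.imread("pics/h_scene.png")[80:240,160:330];b=cv2.imread("pics/h_top.png")[60:220,220:390]
cv2.imwrite("pics/h.png",cv2.resize(np.hstack([a,b]),None,fx=2.3,fy=2.3,interpolation=2))
E
```

```text
scene lid_yellow_mid [([0.6298, -0.2132, 0.1179], 0.75)]
scene lid_yellow_handle []
scene jar_yellow_rim [([0.6312, -0.2152, 0.059], 0.86)]
scene jar_yellow_foot [([0.6365, -0.2178, 0.0026], 0.73)]
top lid_yellow_mid [([0.6336, -0.2079, 0.1141], 0.9)]
top lid_yellow_handle [([0.6345, -0.2113, 0.1309], 0.91)]
top jar_yellow_rim [([0.6329, -0.2129, 0.0574], 0.92)]
top jar_yellow_foot [([0.632, -0.2118, 0.0014], 0.89), ([0.5694, -0.3432, -0.0021], 0.47)]
scene lid_yellow_mid [([0.6297, -0.214, 0.1208], 0.79)]
scene lid_yellow_handle [([0.6324, -0.2173, 0.1317], 0.51)]
scene jar_yellow_rim [([0.633, -0.2124, 0.061], 0.65)]
scene jar_yellow_foot [([0.6352, -0.2174, 0.0004], 0.7)]
top lid_yellow_mid [([0.6377, -0.21, 0.1173], 0.88)]
top lid_yellow_handle [([0.6339, -0.2108, 0.1295], 0.84)]
top jar_yellow_rim [([0.632, -0.2122, 0.0578], 0.64)]
top jar_yellow_foot [([0.6324, -0.2163, 0.0009], 0.75)]
now [ 0.633  -0.2162  0.1217] yaw 115.7 F [-0.1  0.1  0. ] w 0.0119 j [ 0.84  0.77 -0.84  1.57  0.62  1.09  0.29] t 6.925 
 ->  [-0.0007, 0.0011, 0.0317] [0.0, -0.0, -0.006]
```

View pics/h.png

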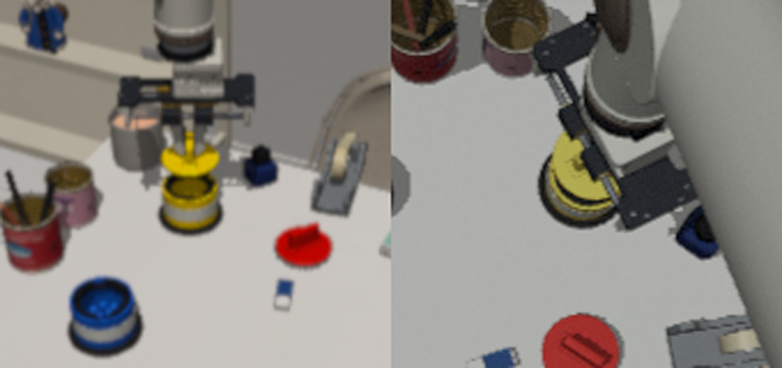

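The lid hangs right over the jar (left panel: lid (190,155), jar (190,195)). Descend gently.

Request:
jog_arm(
  motion=[
    [-0.001,0.001,0.02,0,0,0],
    [-0.001,0.001,0.032,0,0,0],
    [-0.001,0.001,0.038,0,0,0],
    [-0.001,0.001,0.042,0,0,0],
    [-0.001,0.001,0.044,0,0,0],
    [-0.001,0.001,0.044,0,0,0],
  ],
)

```text
clock: 7.68
tool_pos: [0.6347, -0.2166, 0.0782]
eef_rot: [0.532, 0.847, 0.0, 0.0]
contact_force: [-0.0, 0.4, -1.1]
gripper_width: 0.0117
grip_force: 30.0
```

Request:
jog_arm(
  motion=[
    [0,0,0.002,0,0,0],
    [0,0,0.004,0,0,0],
    [0,0,0.004,0,0,0],
  ],
)

```text
clock: 8.05
tool_pos: [0.6349, -0.2167, 0.0779]
eef_rot: [0.532, 0.846, -0.001, 0.001]
contact_force: [-9.3, 2.0, 22.7]
gripper_width: 0.0117
grip_force: 30.0
```

Request:
jog_arm(
  motion=[
    [0,-0.0013,0,0,0,0.1],
    [0,-0.0016,0,0,0,0.2],
    [0,-0.0019,0,0,0,0.3],
    [0.0002,-0.0022,0,0,0,0.4],
    [0.0004,-0.0024,0,0,0,0.5],
    [0.0005,-0.0027,0,0,0,0.6],
  ],
)

```text
clock: 8.8
tool_pos: [0.6352, -0.218, 0.078]
eef_rot: [0.76, 0.65, 0.002, 0.003]
contact_force: [-0.4, -1.0, 15.0]
gripper_width: 0.0119
grip_force: 30.1
```

Request:
jog_arm(
  motion=[
    [0,-0.0003,0,0,0,0.1],
    [0,-0.0006,0,0,0,0.2],
    [0,-0.0009,0,0,0,0.3],
    [0.0002,-0.0012,0,0,0,0.4],
    [0.0004,-0.0014,0,0,0,0.5],
  ],
)

```text
clock: 9.43
tool_pos: [0.6317, -0.2167, 0.0752]
eef_rot: [0.897, 0.442, 0.001, 0.001]
contact_force: [0.0, 0.0, -0.2]
gripper_width: 0.0116
grip_force: 30.0
```

It dropped into the notches; press it home.

Request:
jog_arm(
  motion=[
    [0,0,0.002,0,0,0],
    [0,0,0.004,0,0,0],
    [0,0,0.006,0,0,0],
    [0,0,0.006,0,0,0],
  ],
)

```text
clock: 9.93
tool_pos: [0.6309, -0.2168, 0.0719]
eef_rot: [0.896, 0.444, -0.0, 0.001]
contact_force: [-10.7, 2.0, 25.3]
gripper_width: 0.0117
grip_force: 30.0
```

Home at 71.9 mm as predicted. Release and rise.

Request:
jog_arm(
  motion=[
    [0,0,-0.002,0,0,0],
    [0,0,-0.002,0,0,0],
    [0,0,-0.002,0,0,0],
    [0,0,-0.002,0,0,0],
  ],
  hand=60,
)

```text
clock: 10.42
tool_pos: [0.6301, -0.2167, 0.0692]
eef_rot: [0.896, 0.444, -0.0, -0.0]
contact_force: [0.2, -0.7, 0.6]
gripper_width: 0.0473
grip_force: 0.0
```

Request:
jog_arm(
  motion=[
    [0,0,-0.03,0,0,0],
    [0,0,-0.07,0,0,0],
    [0,0,-0.11,0,0,0],
    [0,0,-0.11,0,0,0],
  ],
)

```text
clock: 10.92
tool_pos: [0.633, -0.217, 0.1837]
eef_rot: [0.896, 0.444, 0.003, 0.002]
contact_force: [0.4, 0.9, 0.1]
gripper_width: 0.0552
grip_force: 0.0
```

```bash
python3 - <<'E'
from h import *
go((.431,.206,.15),82);go((.431,.206,.15),-98)
E
```

```text
now [ 0.633  -0.217   0.1837] yaw 52.7 F [0.4 0.9 0.1] w 0.0552 j [ 0.72  0.62 -0.63  1.54  0.39  1.11 -0.65] t 10.925 
 ->  [0.2137, -0.4174, 0.0315] [0.007, -0.001, -0.512]
now [ 0.633  -0.217   0.1837] yaw 52.7 F [0.4 0.9 0.1] w 0.0552 j [ 0.72  0.62 -0.63  1.54  0.39  1.11 -0.65] t 10.925 
 ->  [0.2137, -0.4174, 0.0315] [-0.001, -0.009, 2.629]
```

Request:
jog_arm(
  motion=[
    [0.024,-0.046,0,0,0,-0.06],
    [0.048,-0.093,0,0,0,-0.12],
    [0.072,-0.139,0,0,0,-0.17],
    [0.095,-0.185,0,0,0,-0.23],
    [0.119,-0.232,0,0,0,-0.29],
    [0.142,-0.278,0,0,0,-0.35],
    [0.166,-0.325,0,0,0,-0.41],
    [0.19,-0.371,0,0,0,-0.46],
  ],
)

```text
clock: 11.92
tool_pos: [0.4493, 0.1604, 0.1789]
eef_rot: [0.771, 0.637, -0.0, -0.0]
contact_force: [0.7, 0.4, 0.7]
gripper_width: 0.0552
grip_force: 0.0
```

Request:
jog_arm(
  motion=[
    [0.024,-0.046,0.03,0,0,-0.05],
    [0.024,-0.046,0.03,0,0,-0.05],
    [0.024,-0.046,0.03,0,0,-0.05],
  ],
)

```text
clock: 12.3
tool_pos: [0.4101, 0.1913, 0.1493]
eef_rot: [0.755, 0.655, -0.0, -0.0]
contact_force: [-0.0, 0.7, -0.4]
gripper_width: 0.0546
grip_force: 0.0
```

```bash
python3 - <<'E'
from h import *
for n,k,col in(("top","jar_yellow_rim","yellow"),("scene","jar_yellow_rim","yellow")):
    p=imaging.read_camera(n)
    for q in("lid_yellow_mid","lid_blue_mid","lid_blue_handle","jar_blue_rim"):
        print(n,q,[(np.round(w(d["point"],p),4).tolist(),round(d["confidence"],2)) for d in models.spot_point(q,p)])
    if n=="scene": cv2.imwrite("pics/b.png",cv2.resize(p["image"][130:310,150:350],None,fx=3,fy=3,interpolation=2))
go((.431,.206,.0255),82)
E
```

```text
top lid_yellow_mid [([0.6361, -0.2107, 0.0688], 0.57), ([0.4312, 0.2105, 0.0329], 0.49)]
top lid_blue_mid [([0.3315, 0.1051, 0.0251], 0.81), ([0.4302, 0.2046, 0.0261], 0.8)]
top lid_blue_handle [([0.3348, 0.104, 0.0371], 0.81), ([0.4308, 0.209, 0.0336], 0.64)]
top jar_blue_rim [([0.6246, 0.0499, 0.0555], 0.84)]
scene lid_yellow_mid [([0.429, 0.2051, 0.0254], 0.43)]
scene lid_blue_mid [([0.3301, 0.0978, 0.0284], 0.95), ([0.433, 0.2049, 0.0244], 0.93)]
scene lid_blue_handle [([0.3306, 0.1033, 0.0351], 0.82), ([0.4349, 0.2061, 0.0336], 0.57), ([0.6248, 0.0453, -0.0053], 0.33)]
scene jar_blue_rim [([0.6261, 0.0528, 0.0612], 0.68), ([0.5685, -0.3465, 0.0008], 0.66)]
now [0.4104 0.1914 0.1498] yaw 81.8 F [ 0.3 -0.1  0.4] w 0.0549 j [ 0.3   0.35 -0.92  2.09  0.37  0.87 -0.98] t 12.8 
 ->  [0.0173, 0.0182, 0.1243] [0.0, -0.0, -0.003]
```

View pics/b.png

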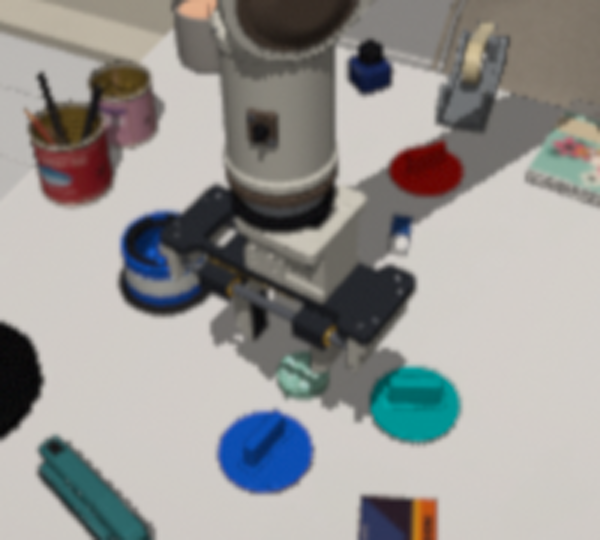

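The blue lid sits free at crop (266,452), and the gripper is 17 mm short in x and y. Go over and down.

Request:
jog_arm(
  motion=[
    [0.017,0.018,0.02,0,0,0],
    [0.017,0.018,0.05,0,0,0],
    [0.017,0.018,0.08,0,0,0],
    [0.017,0.018,0.08,0,0,0],
  ],
)

```text
clock: 13.3
tool_pos: [0.4287, 0.2052, 0.0681]
eef_rot: [0.755, 0.655, -0.002, -0.001]
contact_force: [-1.2, 0.8, 0.3]
gripper_width: 0.0549
grip_force: 0.0
```

```bash
python3 - <<'E'
from h import *
go((.431,.206,.0255),82)
E
```

```text
now [0.4287 0.2052 0.0681] yaw 81.9 F [-1.2  0.8  0.3] w 0.0549 j [ 0.15  0.53 -0.79  2.09  0.55  0.75 -1.13] t 13.3 
 ->  [0.0012, 0.0024, 0.0426] [-0.004, 0.002, -0.002]
```

Request:
jog_arm(
  motion=[
    [0.001,0.002,0.025,0,0,0],
    [0.001,0.002,0.042,0,0,0],
    [0.001,0.002,0.042,0,0,0],
  ],
)

```text
clock: 13.68
tool_pos: [0.432, 0.2064, 0.0274]
eef_rot: [0.755, 0.655, -0.001, -0.0]
contact_force: [0.1, 0.2, 0.2]
gripper_width: 0.0552
grip_force: 0.0
```

Request:
jog_arm(
  motion=[
    [0,0,0,0,0,0],
    [0,0,0,0,0,0],
    [0,0,0,0,0,0],
    [0,0,0,0,0,0],
    [0,0,0,0,0,0],
  ],
  hand=0,
)

```text
clock: 14.3
tool_pos: [0.4326, 0.2067, 0.0278]
eef_rot: [0.755, 0.655, 0.0, 0.0]
contact_force: [-0.4, -0.1, 1.6]
gripper_width: 0.012
grip_force: 30.0
```

Request:
jog_arm(
  motion=[
    [0,0,-0.03,0,0,0],
    [0,0,-0.07,0,0,0],
    [0,0,-0.11,0,0,0],
    [0,0,-0.11,0,0,0],
  ],
)

```text
clock: 14.8
tool_pos: [0.4345, 0.2078, 0.1403]
eef_rot: [0.756, 0.655, 0.003, 0.001]
contact_force: [0.2, 0.2, -1.2]
gripper_width: 0.0116
grip_force: 30.0
```

```bash
python3 - <<'E'
from h import *
go((.6255,.0525,.125),82)
E
```

```text
now [0.4345 0.2078 0.1403] yaw 81.9 F [ 0.2  0.2 -1.2] w 0.0116 j [ 0.24  0.42 -0.89  2.04  0.43  0.87 -1.03] t 14.8 
 ->  [-0.1267, 0.211, 0.0161] [0.005, -0.002, -0.003]
```

Request:
jog_arm(
  motion=[
    [-0.021,0.035,0,0,0,0],
    [-0.042,0.07,0,0,0,0],
    [-0.064,0.106,0,0,0,0],
    [-0.085,0.141,0,0,0,0],
    [-0.106,0.176,0.005,0,0,0],
    [-0.12,0.2,0.01,0,0,0],
    [-0.126,0.211,0.015,0,0,0],
    [-0.126,0.211,0.015,0,0,0],
  ],
)

```text
clock: 15.8
tool_pos: [0.6227, 0.052, 0.1212]
eef_rot: [0.756, 0.655, -0.001, -0.001]
contact_force: [-0.2, 0.9, -0.9]
gripper_width: 0.0122
grip_force: 30.0
```

```bash
python3 - <<'E'
from h import *
for i in range(2):
    for n in("scene","top"):
        p=imaging.read_camera(n)
        for k in("lid_blue_mid","lid_blue_handle","jar_blue_rim","jar_blue_foot"):
            print(n,k,[(np.round(w(d["point"],p),4).tolist(),round(d["confidence"],2)) for d in models.spot_point(k,p)])
go((.6255,.0535,.082),82)
E
```

```text
scene lid_blue_mid [([0.3294, 0.1002, 0.0274], 0.93), ([0.6258, 0.0516, 0.1307], 0.62), ([0.6247, 0.0495, 0.1222], 0.61)]
scene lid_blue_handle [([0.6276, 0.05, 0.1263], 0.7), ([0.3315, 0.1004, 0.0365], 0.64), ([0.5707, -0.3504, 0.0], 0.3)]
scene jar_blue_rim [([0.6258, 0.0505, 0.0638], 0.63), ([0.6328, -0.2142, 0.0019], 0.26)]
scene jar_blue_foot [([0.6236, 0.0497, -0.0073], 0.85), ([0.6279, 0.0532, 0.1271], 0.75)]
top lid_blue_mid [([0.3292, 0.1027, 0.0238], 0.77)]
top lid_blue_handle [([0.3324, 0.1028, 0.0346], 0.89), ([0.6343, -0.215, 0.0012], 0.18)]
top jar_blue_rim []
top jar_blue_foot []
scene lid_blue_mid [([0.6221, 0.0499, 0.1189], 0.62), ([0.3308, 0.101, 0.0291], 0.57)]
scene lid_blue_handle [([0.6282, 0.0512, 0.1267], 0.93), ([0.3277, 0.1036, 0.0385], 0.89), ([0.6345, -0.2158, -0.0016], 0.25)]
scene jar_blue_rim [([0.6244, 0.0515, 0.0602], 0.9), ([0.6337, -0.2103, 0.0613], 0.55)]
scene jar_blue_foot [([0.6238, 0.0445, -0.0082], 0.74)]
top lid_blue_mid [([0.3291, 0.1034, 0.0218], 0.71)]
top lid_blue_handle [([0.3321, 0.1044, 0.0347], 0.88)]
top jar_blue_rim []
top jar_blue_foot []
now [0.6236 0.0521 0.1227] yaw 81.9 F [-0.6  0.6  0. ] w 0.012 j [ 0.42  0.66 -0.76  1.69  0.53  1.   -0.68] t 16.8 
 ->  [0.0017, 0.0017, 0.0407] [0.0, -0.0, -0.002]
```

Request:
jog_arm(
  motion=[
    [0.001,0.0015,0.02,0,0,0],
    [0.001,0.0015,0.032,0,0,0],
    [0.001,0.0015,0.038,0,0,0],
    [0.001,0.0015,0.042,0,0,0],
    [0.001,0.0015,0.045,0,0,0],
    [0.001,0.0015,0.047,0,0,0],
    [0.001,0.0015,0.047,0,0,0],
  ],
)

```text
clock: 17.68
tool_pos: [0.6252, 0.053, 0.0797]
eef_rot: [0.755, 0.655, -0.001, 0.001]
contact_force: [-12.8, -3.1, 27.1]
gripper_width: 0.0121
grip_force: 30.0
```

Request:
jog_arm(
  motion=[
    [0,-0.001,-0.001,0,0,-0.1],
    [0,-0.001,-0.001,0,0,-0.2],
    [0,-0.001,-0.001,0,0,-0.3],
    [0,-0.001,-0.001,0,0,-0.4],
    [0,-0.001,-0.001,0,0,-0.5],
    [0,-0.001,-0.001,0,0,-0.6],
  ],
)

```text
clock: 18.42
tool_pos: [0.6269, 0.054, 0.0798]
eef_rot: [0.527, 0.85, 0.002, 0.002]
contact_force: [0.8, 0.3, 10.0]
gripper_width: 0.0118
grip_force: 30.0
```

Request:
jog_arm(
  motion=[
    [0,0,0,0,0,-0.1],
    [0,0,0,0,0,-0.2],
    [0,0,0,0,0,-0.3],
    [0,0,0,0,0,-0.4],
    [0,0,0,0,0,-0.5],
  ],
)

```text
clock: 19.05
tool_pos: [0.6258, 0.0527, 0.0775]
eef_rot: [0.302, 0.953, 0.001, 0.001]
contact_force: [3.6, -1.3, -0.2]
gripper_width: 0.0146
grip_force: 35.3
```

Dropped, but the gripper over-rotated on the bar (width 14.6 mm). Turn back a little and press home.

Request:
jog_arm(
  motion=[
    [0,0,0,0,0,0.08],
    [0,0,0.001,0,0,0.14],
    [0,0,0.003,0,0,0.14],
    [0,0,0.005,0,0,0.14],
    [0,0,0.006,0,0,0.14],
    [0,0,0.006,0,0,0.14],
  ],
)

```text
clock: 19.8
tool_pos: [0.626, 0.0529, 0.0737]
eef_rot: [0.367, 0.93, 0.0, 0.002]
contact_force: [-2.4, -3.6, 17.8]
gripper_width: 0.0124
grip_force: 29.3
```

Home (73.7 mm, 74 predicted). Release, rise and check.

Request:
jog_arm(
  motion=[
    [0,0,-0.003,0,0,0],
    [0,0,-0.003,0,0,0],
    [0,0,-0.003,0,0,0],
    [0,0,-0.003,0,0,0],
  ],
  hand=60,
)

```text
clock: 20.3
tool_pos: [0.6237, 0.0531, 0.0732]
eef_rot: [0.367, 0.93, -0.0, -0.0]
contact_force: [-0.0, -0.4, 0.1]
gripper_width: 0.0481
grip_force: 0.0
```

Request:
jog_arm(
  motion=[
    [0,0,-0.03,0,0,0],
    [0,0,-0.07,0,0,0],
    [0,0,-0.12,0,0,0],
    [0,0,-0.12,0,0,0],
  ],
)

```text
clock: 20.8
tool_pos: [0.6266, 0.0544, 0.198]
eef_rot: [0.367, 0.93, 0.002, 0.003]
contact_force: [0.9, 0.2, 0.7]
gripper_width: 0.0556
grip_force: 0.0
```

```bash
python3 - <<'E'
from h import *
go((.4,-.1,.25),145)
E
```

```text
now [0.6266 0.0544 0.198 ] yaw 136.9 F [0.9 0.2 0.7] w 0.0556 j [ 0.57  0.68 -1.04  1.63  0.62  1.19  0.22] t 20.8 
 ->  [0.0597, -0.2673, -0.0538] [0.005, 0.005, -0.141]
```

Request:
jog_arm(
  motion=[
    [0.012,-0.045,-0.01,0,0,0],
    [0.024,-0.09,-0.02,0,0,0],
    [0.036,-0.135,-0.03,0,0,0],
    [0.048,-0.18,-0.04,0,0,0],
    [0.06,-0.225,-0.05,0,0,0],
    [0.06,-0.267,-0.05,0,0,0],
    [0.06,-0.267,-0.05,0,0,0],
  ],
)

```text
clock: 21.68
tool_pos: [0.3943, -0.1061, 0.2424]
eef_rot: [0.373, 0.928, -0.002, -0.001]
contact_force: [0.4, -0.8, 0.4]
gripper_width: 0.055
grip_force: 0.0
```

```bash
python3 - <<'E'
from h import *
o=[]
for n in("top","scene"):
    p=imaging.read_camera(n)
    for q in("lid_yellow_mid","lid_blue_mid","jar_blue_rim","jar_yellow_rim"):
        print(n,q,[(np.round(w(d["point"],p),4).tolist(),round(d["confidence"],2)) for d in models.spot_point(q,p)])
    for col,c in(("blue",(.626,.053)),("yellow",(.633,-.2135))):
        try:print(col,circ(p,c,.066,col)[0])
        except Exception as e:print(e)
        o.append(cv2.resize(p["image"][int(px((*c,.06),p)[1])-32:,int(px((*c,.06),p)[0])-32:][:64,:64],(300,300),interpolation=2))
cv2.imwrite("pics/f.png",np.vstack([np.hstack(o[:2]),np.hstack(o[2:])]))
E
```

```text
top lid_yellow_mid [([0.6362, -0.2108, 0.0668], 0.64)]
top lid_blue_mid [([0.6263, 0.0497, 0.0718], 0.76), ([0.3304, 0.103, 0.0212], 0.62)]
top jar_blue_rim [([0.6275, 0.0484, 0.0572], 0.6), ([0.632, -0.2155, -0.0017], 0.48)]
top jar_yellow_rim [([0.6363, -0.2139, 0.0587], 0.86)]
blue [0.6233 0.0509 0.0861 0.0884]
yellow [ 0.6297 -0.2122  0.0861  0.0885]
scene lid_yellow_mid []
scene lid_blue_mid [([0.6253, 0.052, 0.0733], 0.76), ([0.3295, 0.1001, 0.0294], 0.68)]
scene jar_blue_rim [([0.628, 0.0523, 0.0625], 0.75)]
scene jar_yellow_rim [([0.6354, -0.2125, 0.0622], 0.9)]
blue [0.6214 0.0572 0.0827 0.1158]
yellow [ 0.626  -0.2052  0.0857  0.1264]
```

View pics/f.png

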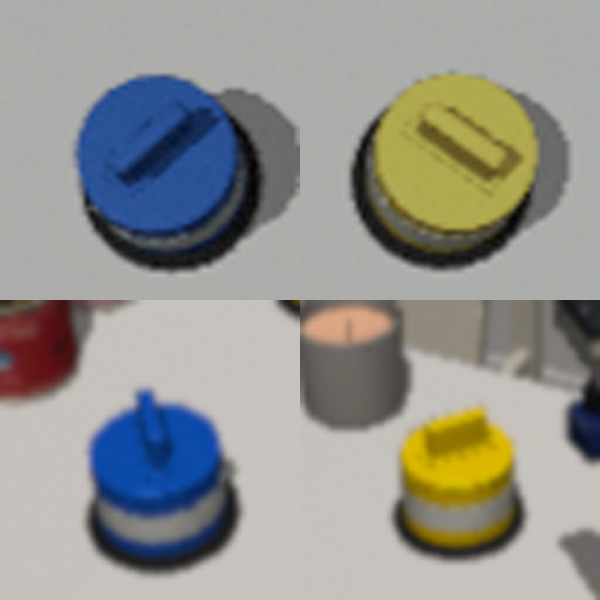

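Both lids sit level and flush on their own jars with no gap (blue (155,155) and yellow (455,150) in the upper panels), and the arm is clear of everything. Handing in.

```bash
python3 -c "
from plant import ticket;print(ticket.hand_in())"
```

```text
the job is handed in; nothing more can be done
None
```

The blue lid is closed on the blue jar and the yellow lid on the yellow jar; both looked flush and level in the last pictures and were pressed to within 0.5 mm of the predicted height. The job was handed in at about 22 s of the 72 s, and no verdict came back.

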